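Vacuum control unit: set the regulator and hold the selector on test

ROBOT

A 6-joint arm with a two-finger parallel gripper is mounted at the origin on a cart in front of the work surface, level with it; the furniture and walls round the work are solid. World frame = base frame: x ahead of the robot, y to its left, z up, the work surface at z = 0. Lengths are in mm, angles in rad, forces in N, time in s.
With the tool pointing down it reaches from about 425 to 1125 mm from the base axis. Payload 14.9 kg.
Tool frame: the origin (TCP) lies between the finger pads; the fingertips stand arm.finger_overhang ahead of it and the grasp point (between the pads) lies 3 mm ahead of it (arm.finger_overhang is the distance from the TCP to the fingertips, in mm); z points along the fingers, y is the direction in which the jaws open and shut (so a half turn about z gives the same grasp; the last joint's range is limited). The gripper opens to 91 mm and grips with 3 to 60 N. Pads are 32 mm wide; open, the fingers measure 118 mm over their backs; the gripper's body (76 mm by 178 mm) begins 60 mm behind the grasp point.
Start: joints at [-1.291, 0.379, 1.734, -0, 1.028, -0.033], TCP at [215.402, -666.048, 235.932] pointing down, gripper open.
Joint ranges: [-2.77, 2.77], [-0.74, 2.19], [0, 2.66], [-1.06, 4.2], [0.31, 2.87], [-3.08, 3.08]. Speed limits (rad/s): [1.89, 1.89, 2.39, 3.14, 3.14, 3.14].

INTERFACE

Orientations are given as a unit quaternion [w, x, y, z].
In Python, from rig import arm gives the robot as it stands. The module is installed in compiled form; this text tells all that it offers. Calls block until the motion is done:
- arm.movep(position, orientation): joint-space move of the TCP to a pose.
- arm.servo_line(position, rotation=None, speed=150, until_force=None): straight line of the TCP; rotation=None keeps the orientation; speed is the mean speed in mm/s. With until_force (N) it stops when the force on the tool has changed by that much, and returns True; else False.
- arm.move_joints(angles): joint-space move.
- arm.grip(opening, newtons=None): finger opening in mm; newtons is the grip in N (None keeps the last); returns when the fingers have stopped.
- arm.sleep(seconds).
- arm.solve_ik(position, orientation): joint angles nearest the present ones, or None.
- arm.state(): the state.
- arm.capture(name): name is "scene" or "top"; returns the picture (420x560x3 uint8, red, green, blue); there is no depth.
- arm.calibration(name): a dict with "K" (3x3 intrinsics, pixels), "extrinsics" (4x4, takes a point from camera to world coordinates). Camera axes: x right, y down, z forward; pixel columns grow to the right and rows downward; lengths in mm; the calibration is good to about 2 mm. A picture is of the moment at which its call begins. calibration takes no time and is no camera call.
A pose or a line that the arm cannot do raises arm.IKError and nothing moves.
- arm.sign_off(): hands the job in, once; it reports no verdict.
The state is a dict: "time_s": time; "q": joint angles; "dq": joint speeds; "joint_efforts": joint torques, N m; "eef_pos": TCP position; "eef_rot": TCP orientation; "force": force on the tool from outside, world axes, zero at the start; "torque": the same for the moment, N m; "opening": finger opening in mm.
Only numpy, scipy, OpenCV 4.12 (cv2) and the standard library are available. Lean on these libraries where they do the work, as an engineer would, in place of code of your own. Each camera call takes 0.05 s, during which the arm holds its last target. There are 200 camera calls.

TASK

Prepare the vacuum clamping for its leak test at the small control unit on the bench: first, with the selector lever still at rest, turn the black regulator knob clockwise until its white pointer stands in line with the marker tab of the set-point collar round it. Then swing the selector lever of the valve beside it clockwise past its first two click positions into the third, spring-return test position, and finish with the gripper still holding it there against its spring; the knob stays on its mark and the small things lying about stay where they are.

Things in the scene. Friction and masses are not known exactly. Their poses are not given: they have to be found in the camera images.
- control_unit: the control unit: grey base plate 130 x 250 x 10 mm fixed to the bench; origin at the centre of its underside, x away from the robot at yaw 0, y to the left, z up. Regulator on its left (y +66 mm), selector valve on its right (y -64 mm), a small tilted gauge between them at the front whose needle follows the selector; no part except the knob and the handle is higher than 75 mm
- knob_grip (a point): point on the vertical axis of the regulator knob, 87 mm above the bench, at the height to grip it. The knob is a fluted black cylinder 41 mm in diameter from 69 to 104 mm above the bench, on a skirt 60 mm in diameter (61 to 69 mm)
- knob_pointer (a point): tip of the white pointer line of the knob, 34 mm from the knob's axis, 65 mm above the bench; turns with the knob (a second white line on the crown points the same way)
- index_mark (a point): marker tab of the set-point collar (a dark metal ring 72 mm in diameter round the foot of the knob, fixed): a bare metal tab 6 mm wide with a thin black line, standing just outside the skirt, its top 69 mm above the bench; the point lies 34 mm from the knob's axis, 65 mm above the bench, so that it coincides with the pointer tip when the knob is set
- set_knob (a joint): angle of the regulator knob (rad), growing clockwise seen from above, 0 to 2.1; stiff (about 0.06 N m), stays where it is left. At the start it is backed off: the marker lies 0.45 to 1.4 rad further clockwise
- valve_axis (a point): point on the vertical turning axis of the selector lever, 86.5 mm above the bench, at the height of the handle's middle
- handle_grip (a point): centre of the upright black handle at the end of the selector lever: a round grip 19 mm in diameter, its grip from 67 to 104 mm above the bench, point at 86.5 mm, 56 mm from the turning axis; the flat lever below it is at 60 to 67 mm. At rest it points 0.6 rad to the left of the unit's x axis, in the third position 0.6 rad to the right of it
- lever_handle: the selector lever with its handle (moves with joint valve_lever); origin on the turning axis, 54.5 mm above the bench
- valve_lever (a joint): angle of the selector (rad), growing clockwise seen from above: 0 at rest, click positions at 0.4 and 0.8 where it stays by itself, third position at 1.2, end stop at 1.30. A return spring pulls back all the way (about 0.1 N m at rest, 0.22 N m, that is 4 N at the handle, in the third); the clicks take about 5 to 8 N at the handle to pass. Let go in the third it springs back to the second
- hex_key: bystander: bent hexagon key 140 mm long lying left of the unit
- collet_nut: bystander: round slotted nut 50 mm wide, 24 mm high, left of the unit
- collet_a: bystander: steel collet, 32 mm wide, 42 mm high, standing behind the unit
- collet_b: bystander: a second steel collet like it
- tape_measure: bystander: tape measure 76 mm long, 66 mm high, standing behind the unit
- pencil: bystander: carpenter's pencil, 153 mm long

How it is judged (in metres and radians):
On the way, in this order (a step that is already met when the one before it is completed fails the run):
1. the knob's pointer is in line with the marker tab while the selector is still at rest (horizontal distance between knob_pointer and index_mark below 0.0042 m and value of joint valve_lever below 0.15 rad), for 0.3 s.
2. the selector is held in its third position by the gripper (value of joint valve_lever above 1.12 rad and contact force between the fingers and lever_handle above 1 N), for 0.5 s.
At the end, for the whole second after the job is handed in: The selector is held at rest in its third position (joint beyond 1.12 rad) by the fingers (more than 1 N on the lever), and the knob's pointer tip is within 4.2 mm (7 degrees) of the marker (all of step 2 and velocity of joint valve_lever between -0.1 and 0.1 rad/s and horizontal distance between knob_pointer and index_mark below 0.0042 m); the arm keeps its last pose, push and grip.
It fails at once if a bystander on the bench was shifted by more than 25 mm (distance of any of hex_key, collet_nut, collet_a, collet_b, tape_measure, pencil from where it was at the start of the episode above 0.025 m).
It also fails if it takes over 54 s, if anything falls off the work surface, if the arm or the gripper's body presses on something with over 40 N, if the wrist force passes 120 N, or if a joint passes its speed limit or range.

## Working session

There is one attempt and no reset: what is moved stays moved. The work goes in short steps, each a Python script; the robot and the scene stay as the last script left them, time stands still between calls to the robot, and variables do not carry over. Pictures are saved under pics/ and viewed, about 8 in all and at most 12, crops included, and the job is handed in when it is done.

```bash
mkdir -p pics
python3 - <<'E'
from rig import arm
import cv2,numpy as np
np.set_printoptions(precision=4,suppress=True)
for n in("scene","top"):
    im=arm.capture(n);cv2.imwrite(f"pics/{n}0.png",im[:,:,::-1]);c=arm.calibration(n);print(n,c["K"],c["extrinsics"])
print(arm.finger_overhang,arm.state())
E
```

```text
scene [[484.0753   0.     281.3538]
 [  0.     484.0753 210.9347]
 [  0.       0.       1.    ]] [[  -0.8886   -0.2269    0.3986  163.9187]
 [  -0.4587    0.4417   -0.771  1057.2583]
 [  -0.0011   -0.868    -0.4966  525.1547]
 [   0.        0.        0.        1.    ]]
top [[397.8874   0.     273.6651]
 [  0.     397.8874 214.8577]
 [  0.       0.       1.    ]] [[ -0.0186  -0.9954   0.094  417.8224]
 [ -0.9998   0.0186  -0.0008 348.0827]
 [ -0.001   -0.0939  -0.9956 929.4446]
 [  0.       0.       0.       1.    ]]
22.0 {'time_s': 0.1, 'q': array([-1.2913,  0.3793,  1.7347,  0.    ,  1.0285, -0.0333]), 'dq': array([-0.0007, -0.0007, -0.0006, -0.0006,  0.0006, -0.0012]), 'joint_efforts': array([ -0.0019, -76.5049, -43.5296,   0.0651,   0.0398,  -0.    ]), 'eef_pos': array([ 215.3043, -665.7229,  235.3646]), 'eef_rot': array([-0.0005,  0.9878,  0.1557, -0.0001]), 'force': array([ 0.1929,  0.7429, -0.4919]), 'torque': array([-0.0028,  0.0725,  0.0169]), 'opening': 91.13471514680948}
```

View pics/scene0.png

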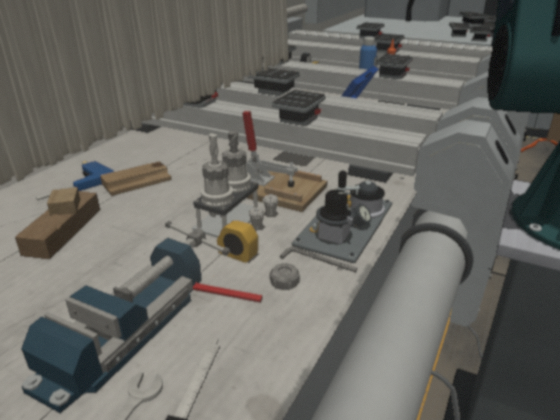

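View pics/top0.png

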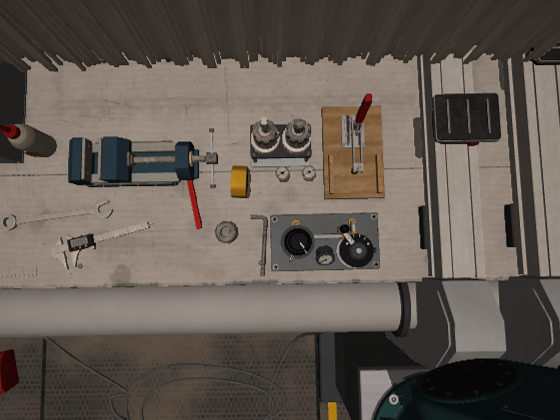

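```bash
cat > h.py <<'E'
import cv2,numpy as np
from rig import arm
def ray(n,u,v):
    c=arm.calibration(n);E=np.array(c["extrinsics"]);d=E[:3,:3]@np.linalg.solve(c["K"],[u,v,1.]);return E[:3,3],d
def at(n,u,v,z):
    o,d=ray(n,u,v);return o+d*(z-o[2])/d[2]
def px(n,p):
    c=arm.calibration(n);E=np.array(c["extrinsics"]);q=np.array(c["K"])@(E[:3,:3].T@(np.array(p)-E[:3,3]));return q[:2]/q[2]
def tri(a,b):
    A=np.zeros((3,3));y=np.zeros(3)
    for n,(u,v) in(("top",a),("scene",b)):
        o,d=ray(n,u,v);d/=np.linalg.norm(d);P=np.eye(3)-np.outer(d,d);A+=P;y+=P@o
    return np.linalg.solve(A,y)
def crop(n,x0,y0,x1,y1,s,name,im=None):
    im=arm.capture(n) if im is None else im
    cv2.imwrite(f"pics/{name}.png",cv2.resize(im[y0:y1,x0:x1,::-1],None,fx=s,fy=s,interpolation=cv2.INTER_CUBIC))
E
python3 - <<'E'
from h import *
np.set_printoptions(precision=1,suppress=True)
crop("top",265,205,385,275,6.6,"t1");crop("scene",290,160,400,260,6,"s1")
for p in((274,218),(377,214),(380,268),(272,270)):print(at("top",*p,10))
for p in((200,287),(200,332)):print(at("top",*p,0),at("top",*p,100))
E
```

```text
[497.3 346.7  10. ]
[502.1 107.5  10. ]
[377.7 106.   10. ]
[377.8 353.6  10. ]
[341.5 520.4   0. ] [349.8 501.9 100. ]
[240.1 520.5   0. ] [259.2 502.  100. ]
```

View pics/t1.png

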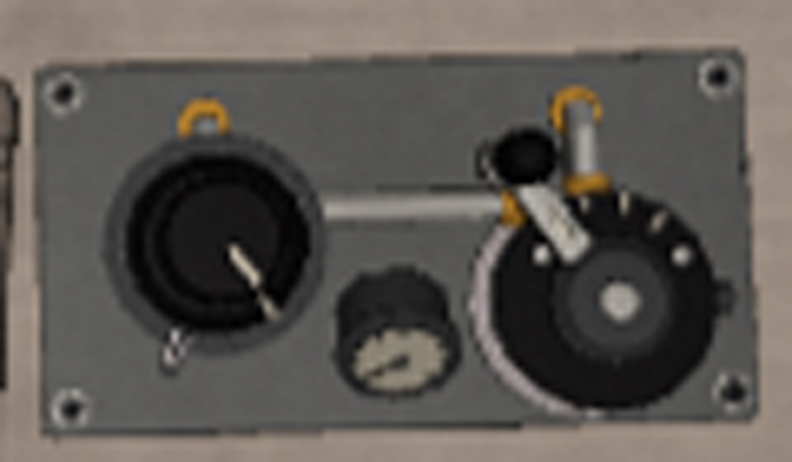

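View pics/s1.png

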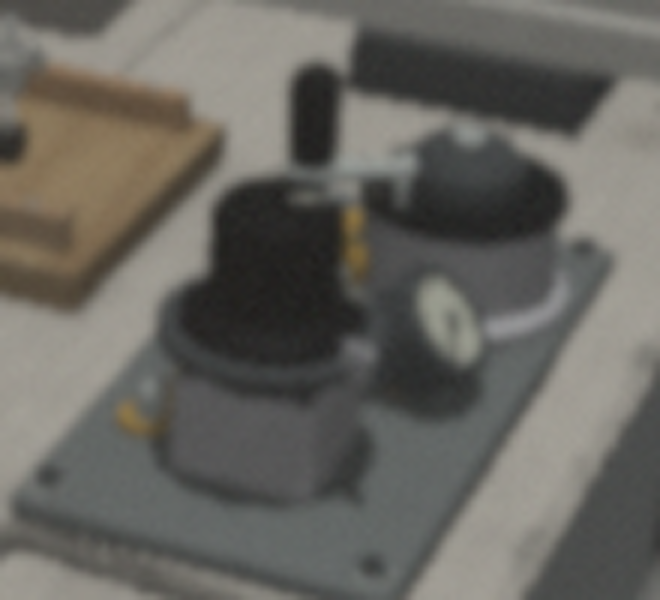

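Run:
```python
from h import *
np.set_printoptions(precision=1,suppress=True)
T=lambda u,v:(265+(u-3)/6.6,205+(v-3)/6.6)
S=lambda u,v:(290+(u-3)/6,160+(v-3)/6)
print("handle top",tri(T(525,155),S(315,75)),at("top",*T(525,155),104))
print("hub",tri(T(620,302),S(470,133)))
print("tab",tri(T(175,345),S(358,345)),at("top",*T(175,345),69))
s=[at("top",*T(*p),10) for p in((64,93),(718,75),(734,392),(70,408))]
c=np.mean(s,0);print("screws",np.array(s),c)
lx=(s[0]+s[1]-s[2]-s[3]);ly=(s[0]+s[3]-s[1]-s[2]);print("yaw",np.arctan2(lx[1],lx[0]),np.arctan2(-ly[0],ly[1]))
yaw=np.arctan2(-ly[0],ly[1]);R=np.array([[np.cos(yaw),-np.sin(yaw)],[np.sin(yaw),np.cos(yaw)]])
sk=at("top",*T(218,242),65);cr=at("top",*T(218,232),104)
print("skirt",sk,"crown",cr)
# unit-frame
for n,p in(("skirt",sk),("hub",tri(T(620,302),S(470,133))),("tab",at("top",*T(175,345),69)),("handle",at("top",*T(525,155),104))):
    print(n,R.T@(p-c)[:2])
tip=at("top",*T(275,316),65);tab=at("top",*T(175,345),69)
a=[np.arctan2(*(p-sk)[[1,0]]) for p in(tip,tab)];print("ptr r",np.hypot(*(tip-sk)[:2]),"tab r",np.hypot(*(tab-sk)[:2]),a,"cw",(a[0]-a[1])%(2*np.pi))
l1,l2=at("top",*T(233,247),104),at("top",*T(257,282),104);print("crownline",np.arctan2(*(l2-l1)[[1,0]]))
```

```text
handle top [466.  201.6 102.5] [465.5 201.7 104. ]
hub [419.6 167.9  76.2]
tab [407.7 311.7  69.1] [407.7 311.7  69. ]
screws [[495.8 346.2  10. ]
 [497.8 116.2  10. ]
 [387.1 115.3  10. ]
 [385.9 346.2  10. ]] [441.7 231.   10. ]
yaw 0.004177115862946106 0.007115442236876111
skirt [441.  296.6  65. ] crown [443.1 298.9 104. ]
skirt [-0.2 65.7]
hub [-22.5 -62.9]
tab [-33.4  81. ]
handle [ 23.6 -29.4]
ptr r 30.49127309483416 tab r 36.58299788227203 [np.float64(-2.506578194697073), np.float64(2.7173317150282497)] cw 1.0592753974542637
crownline -2.5624631629963313
```

```bash
cat >> h.py <<'E'
KX=np.array([441.5,297.0]);VX=np.array([419.5,168.7]);YAW=0.007
def Q(psi): return [0,np.cos(psi/2),np.sin(psi/2),0]
E
python3 - <<'E'
from h import *
np.set_printoptions(precision=3,suppress=True)
print("ring",tri((403,308),(437,250)))
for p,psi in(([*KX,250],2.69),([*KX,96],2.69),([*KX,96],1.6),([*(VX+56*np.array([np.cos(.607),np.sin(.607)])),98],3.75),([*(VX+56*np.array([np.cos(.6),-np.sin(.6)])),98],2.54)):
    print(arm.solve_ik(p,Q(psi)))
arm.servo_line([215.4,-666,380]);print(arm.state()["q"],arm.state()["time_s"])
E
```

```text
ring [ 270.377   10.636 -144.865]
[ 0.548  0.095  2.064 -0.     0.982 -0.571]
[ 0.548  0.339  2.121 -0.     0.682 -0.571]
[ 0.548  0.339  2.121 -0.     0.682  0.519]
[ 0.361  0.302  2.17  -0.     0.67  -1.818]
[ 0.238  0.274  2.211 -0.     0.657 -0.731]
[-1.291  0.253  1.632  0.     1.259 -0.033] 1.3083
```

Run:
```python
from h import *
np.set_printoptions(precision=3,suppress=True)
arm.grip(70,25)
arm.movep([*KX,200],Q(2.69))
print(arm.servo_line([*KX,96],speed=120,until_force=8),arm.state()["eef_pos"])
arm.grip(30,25);s=arm.state();print(s["opening"],s["force"],s["torque"],s["time_s"])
n=4
for i in range(1,n+1): arm.servo_line([*KX,96],rotation=Q(2.69-1.05*i/n),speed=60)
arm.sleep(.3);s=arm.state();print(s["eef_rot"],s["opening"],s["force"],s["torque"],s["time_s"])
arm.grip(70)
arm.servo_line([*KX,200]);arm.movep([480,20,260],Q(2.0));print(arm.state()["time_s"])
crop("top",265,205,385,275,6.6,"t2")
```

```text
False [441.897 297.233  96.6  ]
40.2298266001189 [-0.597 -1.431  5.922] [-0.261  0.067  0.123] 6.9167
[-0.     0.682  0.731 -0.001] 40.38199549557916 [-6.042 -6.297 12.779] [-1.061  1.079 -0.062] 8.8583
11.425
```

View pics/t2.png

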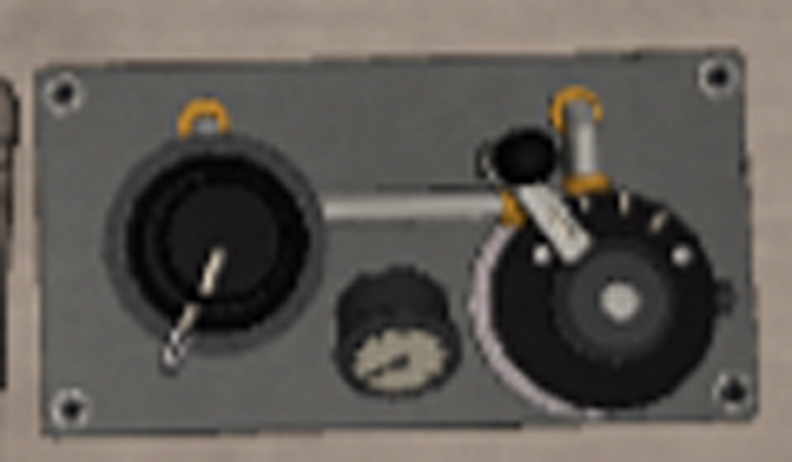

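The pointer line (180,335 in the crop) now runs into the tab (173,350), and the lever is unchanged. I'll zoom in to measure the angle more closely.

Run:
```python
from h import *
im=np.mean([arm.capture("top") for _ in range(8)],0).astype(np.uint8)
crop("top",280,235,310,265,20,"t3",im)
for r in(22,26,30,34,37):
  for a in(2.55,2.6,2.65,2.7,2.75,2.8): pass
# brightness vs angle per radius about the axis
g=cv2.cvtColor(im,cv2.COLOR_RGB2GRAY).astype(np.float32)
A=np.linspace(2.2,3.3,111)
for r,z in((8,104),(11,104),(14,104),(24,69),(26,69),(28,69),(34,69),(36,69),(38,69)):
    P=np.array([px("top",[KX[0]+r*np.cos(a),KX[1]+r*np.sin(a),z]) for a in A],np.float32)
    v=cv2.remap(g,P[:,0],P[:,1],cv2.INTER_CUBIC).ravel();w=np.clip(v-v.max()*.6-v.min()*.4,0,None);print(r,z,round(float(v.max())),round(float((w*A).sum()/w.sum()),3))
```

```text
8 104 189 2.758
11 104 175 2.735
14 104 203 2.752
24 69 127 2.741
26 69 158 2.748
28 69 143 2.745
34 69 173 2.697
36 69 134 2.724
38 69 123 2.807
```

View pics/t3.png

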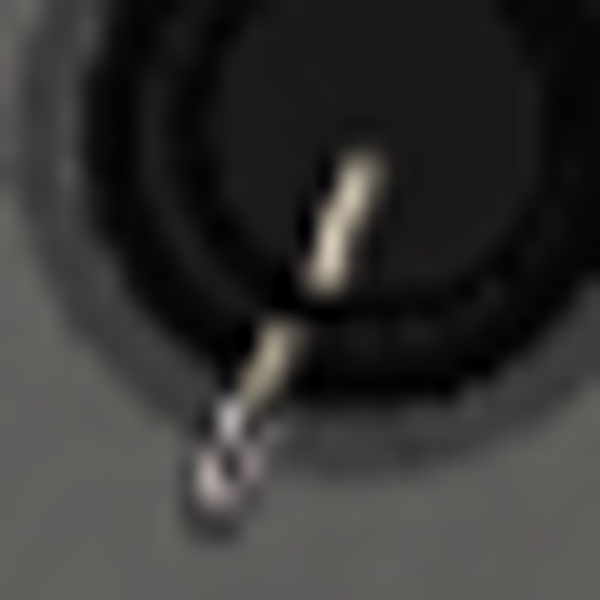

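Pointer is at 2.746 rad and the tab at about 2.72–2.74 rad. The error is under 0.03 rad against a limit of 0.12, so the knob is set. Next is the lever.

Run:
```python
from h import *
np.set_printoptions(precision=3,suppress=True)
H=lambda t,z:[*(VX+56*np.array([np.cos(.607-t),np.sin(.607-t)])),z]
P=lambda t:Q(3.75-t)
arm.grip(60,30)
arm.movep(H(0,200),P(0))
print(arm.servo_line(H(0,97),speed=100,until_force=8))
arm.grip(5,30);s=arm.state();print(s["opening"],s["force"],s["eef_pos"],s["time_s"])
for t in np.linspace(0,1.22,11)[1:]:
    arm.servo_line(H(t,97),rotation=P(t),speed=40)
    s=arm.state();print(round(t,2),s["force"],round(s["opening"],1))
arm.sleep(.8);s=arm.state();e=s["eef_pos"][:2]-VX
print(s["opening"],s["force"],s["torque"],s["time_s"],"lever~",.607-np.arctan2(e[1],e[0]),np.hypot(*e))
crop("top",250,190,400,290,5.3,"t4")
crop("scene",270,110,420,260,4,"s4")
a=cv2.imread("pics/s4.png");cv2.imwrite("pics/s4.png",a)
```

```text
False
17.69675259870266 [ 4.319 -9.597 -1.615] [465.945 200.204  97.063] 15.4167
0.12 [0.69  0.717 0.679] 17.9
0.24 [1.674 1.832 1.106] 17.9
0.37 [ 5.528 -0.413 -1.945] 17.7
0.49 [ 5.343  0.437 -1.912] 17.7
0.61 [ 7.286  0.265 -2.937] 17.9
0.73 [ 7.901  1.089 -3.726] 17.8
0.85 [ 9.887 -3.766 -5.526] 17.4
0.98 [10.037 -3.576 -5.555] 17.4
1.1 [12.131 -5.364 -5.89 ] 17.8
1.22 [12.652 -7.783 -6.118] 17.5
17.492837115193986 [12.487 -8.377 -6.337] [-1.33  -2.416  0.156] 19.3833 lever~ 1.2054914349742485 57.28593921635269
```

View pics/s4.png

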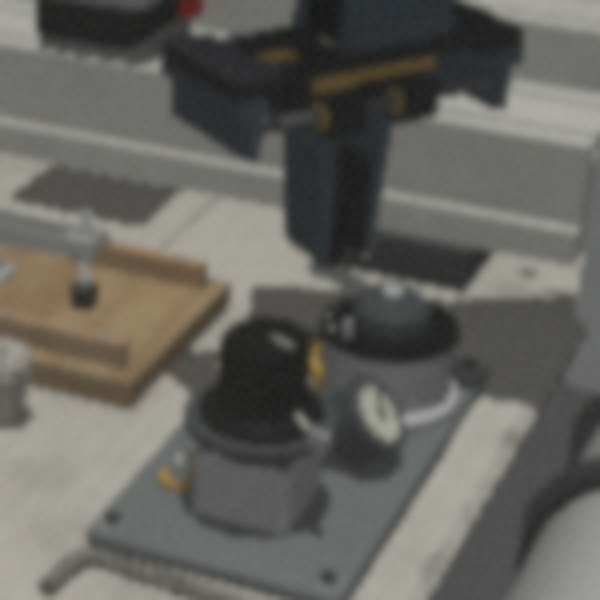

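View pics/t4.png

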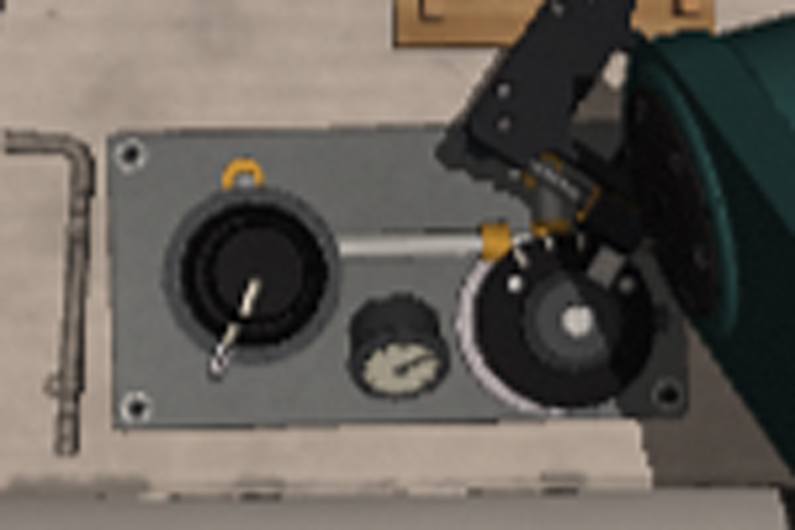

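The gauge needle has swung over and the lever (607,265) points right of the unit's axis. The hex key and knob haven't changed. The lever angle looks to be 1.1–1.2 rad, which is a thin margin, so I'll push slightly further and compare with the picture.

Run:
```python
from h import *
np.set_printoptions(precision=3,suppress=True)
H=lambda t,z:[*(VX+57*np.array([np.cos(.607-t),np.sin(.607-t)])),z]
t=1.265
print(arm.servo_line(H(t,97),rotation=Q(3.75-t),speed=15,until_force=12))
arm.sleep(.6);s=arm.state();e=s["eef_pos"][:2]-VX
print(s["opening"],s["force"],s["time_s"],"lever~",.607-np.arctan2(e[1],e[0]),np.hypot(*e))
im=np.mean([arm.capture("top") for _ in range(6)],0).astype(np.uint8)
big=cv2.resize(im[225:275,340:390,::-1],None,fx=12,fy=12,interpolation=cv2.INTER_CUBIC)
for tt,c in((.8,(0,0,255)),(1.12,(0,255,255)),(1.25,(0,255,0))):
    for r in np.arange(24,48,4):
        q=px("top",[VX[0]+r*np.cos(.607-tt),VX[1]+r*np.sin(.607-tt),67]);cv2.circle(big,tuple(int(v) for v in (q-[340,225])*12+6),3,c,-1)
cv2.imwrite("pics/t5.png",big)
```

```text
False
17.624303886230056 [ 7.967 -3.003 -3.311] 20.4167 lever~ 1.255006175222766 57.5400834975208
```

View pics/t5.png

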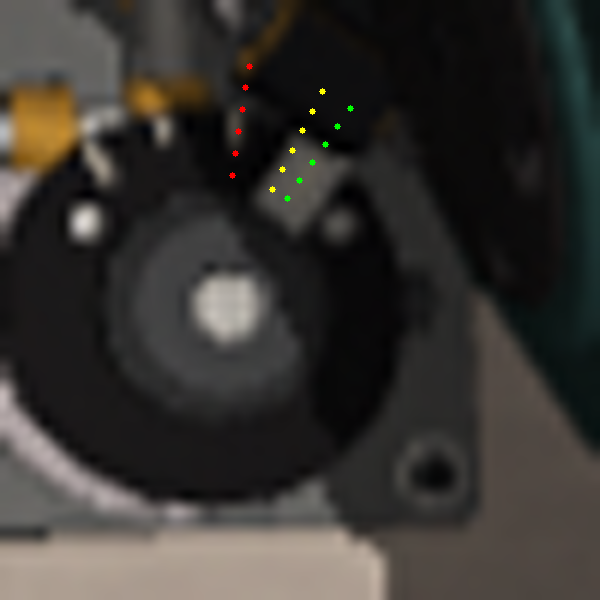

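The centreline of the lever strip, (290,200) to (320,152), lies on the green 1.25 rad line and clear of the 1.12 line. Handing in.

```bash
python3 -c "
from rig import arm
s=arm.state();print(s['opening'],s['force'],abs(s['dq']).max());arm.sign_off()"
```

```text
17.560381049656975 [ 7.564346   -3.62803337 -2.65426649] 0.0020636177418332196
the job is handed in; nothing more can be done
```

I set the knob to its mark and swung the selector lever into the third position. The gripper was still holding it there when I handed the job in at about 20 s. The sign-off gives no verdict, so these are my own last checks:

- **Knob:** I turned it about 1.05 rad clockwise with the lever still at rest. The pointer measured 2.746 rad and the marker tab about 2.72–2.74 rad. That puts the tip roughly 1 mm off, against the 4.2 mm limit. The knob looked unchanged in the picture taken after the first lever swing.
- **Lever:** I first swung it to about 1.2 rad. That picture could also be read as about 1.1 rad, so I pushed it a little further. It now reads about 1.25 rad from the arm pose, and the last picture agrees; it needs to be above 1.12, and the end stop is at 1.30.
- **Grip:** The fingers are closed on the handle at a 30 N setting, and the arm was standing still. The opening reads 17.6 mm on a 19 mm handle, a small mismatch I did not look into.
- **Small things lying about:** My path stayed above them and no contact showed up. The hex key looked unmoved in the later picture; I did not measure the others again.

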